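# Load a glass slide under the imager's stage clips

### The job

Take the glass slide in its notched metal carrier from the white rest, lay it on the deck of the imager with its crossbar towards the clips, and gently slide it in along the deck so that both sprung clips ride up over the crossbar and snap down into the notches behind it. Never force it, let go, and leave the other things standing where they are.

Things in the scene. Friction and masses are not known exactly. Their poses are not given: they have to be found in the camera images.
- slide_mid (a point): Centre (half-way up) of the slide carrier: flat aluminium plate 120 long (its x) x 56 wide (y) x 5 thick mm, 80 g, a glass pane in its middle. It starts flat on the rest, along it. Grip it across its width by the long edges, 25 to 40 mm behind (-x of) this point.
- crossbar (a point): Centre of the carrier's T-head, 51 mm ahead (+x) of slide_mid: a crossbar 18 mm long and 56 wide, its front edge 60 mm from slide_mid. Behind it a neck 22 wide and 20 long leaves a notch at either side (22 to 42 mm ahead of slide_mid, open to the side). The rest of the carrier, back to -60 mm, is plain and 56 mm wide.
- slide: The same carrier; origin at the centre of its underside, x towards the crossbar, z up.
- rest: The white rest, fixed: a block 96 x 32 mm, top 40 mm high, on a black foot 110 x 80 x 8 mm. The carrier overhangs it 12 mm at either long side, so fingers can straddle it. Origin: centre of its underside.
- stage: The imager, fixed; origin on the bench; x is the way the carrier slides in, z up. Deck top at z = 60 mm. From x = -100 to 30 mm the deck is 34 wide (y within 17 mm): fingers straddle it, free down to a foot plate 130 wide, 12 high (x -110 to 155). From x = 30 it is 86 wide. A lamp housing 70 high stands beyond x = 125. Smooth; over 25 N on a carrier being slid in is forcing it.
- mouth (a point): Point on the deck top (z = 60 mm), 33 mm along the stage's x, midway between two flared cheeks that begin here (about 71 mm apart) and run parallel, 60 mm apart and 15 mm high, from x = 47 mm on. Lay the carrier down with its front edge before this point, then slide it in along x.
- stop_nominal (a point): On the deck top, 81 mm along the stage's x: where the rigid end stop of the clip block nominally faces the carrier's front edge. The block was set by hand: the real stop and clips are anywhere up to 12 mm before or behind this, unreported; feel or look for them. The clips snap into the notches when the front edge is 0 to 2.5 mm short of the real stop.
- clip_left (a joint): Left spring clip (19.5 mm to stage +y): angle in rad, 0 down (as at the start), growing as it lifts. The crossbar lifts it to about 0.09; it springs back to 0 on dropping into the notch. Its upturned tip reaches 40 mm before the real stop; it starts to rise when the carrier's front edge is about 33 mm short of it. Riding up takes 2 to 6 N of push for both.
- clip_right (a joint): Right spring clip (19.5 mm to stage -y), the same in all. Nose 8 mm wide, hanging to 1 mm above the deck, hinged 24 mm behind the stop face.
- bottle: Amber reagent bottle, 60 mm diameter, 130 mm tall, standing; bystander. Origin: centre of its underside.
- tube_rack: Blue rack of capped tubes, 75 x 120 x 66 mm; bystander. Origin: centre of its underside.
- beaker: Glass beaker, 68 mm diameter, 80 mm tall; bystander. Origin: centre of its underside.

How it is judged:
By the outcome, as a careful person would: the job done as asked, in the order asked, and still so for the second after the job is handed in, with the robot touching nothing.
It also fails if it takes over 70 s, if anything falls off the work surface, if the arm or the gripper's body presses on something with over 40 N, if the wrist force passes 120 N, or if a joint passes its speed limit or range.

### The arm

A 6-joint arm with a two-finger parallel gripper is mounted at the origin on the work surface. World frame = base frame: x ahead of the robot, y to its left, z up, the work surface at z = 0. Lengths are in m, angles in rad, forces in N, time in s.
With the tool pointing down it reaches from about 0.325 to 0.875 m from the base axis. Payload 4.4 kg.
Tool frame: the origin (TCP) lies at the very end of the fingers, on their centre line; the grasp point (between the pads) lies 19 mm behind it; x points along the fingers, z is the direction in which the jaws open and shut, and the axes are right-handed (so a half turn about x gives the same grasp; the last joint's range is limited). The gripper opens to 85 mm and grips with 20 to 120 N. Pads are 22 mm wide; open, the fingers measure 114 mm over their backs; the gripper's body (76 mm by 85 mm) begins 54 mm behind the grasp point. The pads swing forward as they close: fully open they stand 13 mm farther back than shut.
Start: joints at [-1.286, 0.207, 1.542, -0, 1.393, -0.15], TCP at [0.243, -0.521, 0.231] pointing down, gripper open.
Joint ranges: [-2.73, 2.73], [-0.86, 2.22], [0.23, 2.46], [-1.11, 4.25], [0.08, 2.63], [-2.82, 2.82]. Speed limits (rad/s): [2.79, 2.79, 3.14, 3.14, 3.14, 3.14].

### API

Orientations are given as a unit quaternion [x, y, z, w].
In Python, from cell import * gives the robot as it stands.
- The arm moves only by the tool jog_arm, never from a script. Its argument "plan" is a list of rows, each a list of 7 numbers: the gripper command: -1 is shut, 1 is fully open, values between are in proportion, then the shift along the tool's x, y, z in units of 25 mm (1.0 is 25 mm), then the turn, a rotation vector about the tool's x, y, z in units of 6 degrees (1.0 is 6 degrees). In form: [[hand, x, y, z, ax, ay, az], ...]. A call has 1 to 12 rows; each row shifts and turns the commanded pose from where the row before left it, along the tool's axes as they then stand; what a row does not reach is not made up. A row lasts 1/12 s, in which the tool goes at most 41.7 mm and 7.16 degrees, less where a joint would pass 70% of its speed; a pose out of reach is approached as far as the arm can. A call with a number of a shift or a turn outside -1 to 1 is refused whole. A call with a gripper value outside its range is refused whole. The fingers move at their own pace and stop on an object; "grip_force" is the grip in N (left out, the last holds). Time passes only in rows, so rows that do not move let the fingers close. It gives the time, the measured TCP pose, the force and the opening at its end, in the units of the state.
- get_state(): the state, without advancing time (a new reading comes with each control period).
- read_camera(name): name is "scene" or "top"; returns a dict with "image" (420x560x3 uint8, blue, green, red), "fx", "fy", "cx", "cy" (pixels), "R" (3x3) and "t" (3): a world point X has camera coordinates R X + t. Camera axes: x right, y down, z forward; pixel columns grow to the right and rows downward; lengths in m; the calibration is good to about 2 mm. A picture is of the moment at which its call begins. There is no depth.
- finish_job(): hands the job in, once; it reports no verdict.
The state is a dict: "t": time; "qpos": joint angles; "qd": joint speeds; "joint_torque": joint torques, N m; "eef_pos": TCP position; "ee_rot": TCP orientation; "wrist_force": force on the tool from outside, world axes, zero at the start; "wrist_torque": the same for the moment, N m; "width": opening from 0.0 (shut) to 1.0 (fully open).
Only numpy, scipy, OpenCV 4.12 (cv2) and the standard library are available. Lean on these libraries where they do the work, as an engineer would, in place of code of your own. Each camera call takes 0.05 s, during which the arm holds its last target.

## Working session

There is one attempt and no reset: what is moved stays moved. The work goes in short steps, Python scripts to look and compute and a tool call to move; the robot and the scene stay as the last step left them, time stands still between calls to the robot, and variables do not carry over. Pictures are saved under pics/ and viewed, and the job is handed in when it is done.

Besides the shell and the picture viewer there is one more tool, called by a JSON object that holds its "op" and its "data", one argument or row to a line. jog_arm: Moves the arm, as the interface text tells. Its arguments: {"type":"object","properties":{"plan":{"type":"array"},"grip_force":{"type":"number"}},"required":["plan"]}

```bash
ls; mkdir -p pics; python3 - <<'E'
from cell import *
import cv2
print(get_state())
for n in("scene","top"):
    c=read_camera(n); cv2.imwrite(f"pics/{n}0.png",c["image"]); print(n,c["fx"],c["fy"],c["cx"],c["cy"],c["R"],c["t"])
E
```

```text
pics
{'t': 0.0, 'qpos': array([-1.28551394e+00,  2.07449094e-01,  1.54294745e+00,  5.86616038e-05,
        1.39350607e+00, -1.50516875e-01]), 'qd': array([-0.00070161, -0.00107238, -0.00025802,  0.00123208, -0.00076062,
        0.00208505]), 'joint_torque': array([ 5.21274815e-04, -3.83030713e+01, -2.91596317e+01, -2.79662008e-04,
        1.04864524e-02,  5.25522708e-06]), 'eef_pos': array([ 0.24251117, -0.52052721,  0.23011233]), 'ee_rot': array([ 0.38064265,  0.59686579, -0.37953731,  0.59566252]), 'wrist_force': array([ 1.07872247, -0.17515103,  0.74522435]), 'wrist_torque': array([ 0.0250285 , -0.02087896, -0.0153105 ]), 'width': 1.0030259734445548}
scene 509.16143057082564 509.16143057082564 285.87007889537347 200.78012739668733 [[-0.4504773   0.8924967   0.02280019]
 [ 0.5036963   0.27515462 -0.81888947]
 [-0.73712973 -0.35740675 -0.57349819]] [ 0.31707738 -0.2778817   1.93537113]
top 488.50789079152656 488.50789079152656 280.07379601499395 214.21081292601588 [[-0.01210099 -0.99991637  0.00456351]
 [-0.98014118  0.01095803 -0.19799793]
 [ 0.19793136 -0.00686885 -0.98019181]] [-0.00327283  0.65750139  1.13853756]
```

View pics/scene0.png

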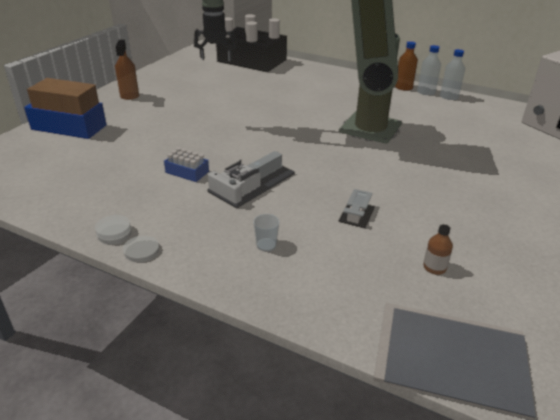

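View pics/top0.png

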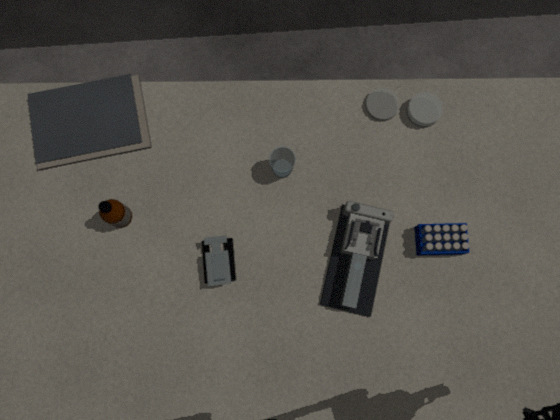

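The top view shows the carrier at about (217,261) on its rest, the imager at about (356,260), the bottle (113,212), beaker (281,163) and rack (443,239). I'll enlarge the two parts that matter.

```bash
python3 - <<'E'
import cv2
t=cv2.imread('pics/top0.png'); s=cv2.imread('pics/scene0.png')
def z(im,x,y,w,h,k,n):
    cv2.imwrite('pics/'+n,cv2.resize(cv2.convertScaleAbs(im[y:y+h,x:x+w],alpha=1.3),None,fx=k,fy=k,interpolation=cv2.INTER_CUBIC))
z(t,190,225,60,75,8,'z_t_slide.png')
z(t,310,195,90,125,4.7,'z_t_stage.png')
z(s,325,180,70,55,10,'z_s_slide.png')
z(s,200,140,105,70,7,'z_s_stage.png')
E
```

```text
(no output)
```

View pics/z_t_slide.png

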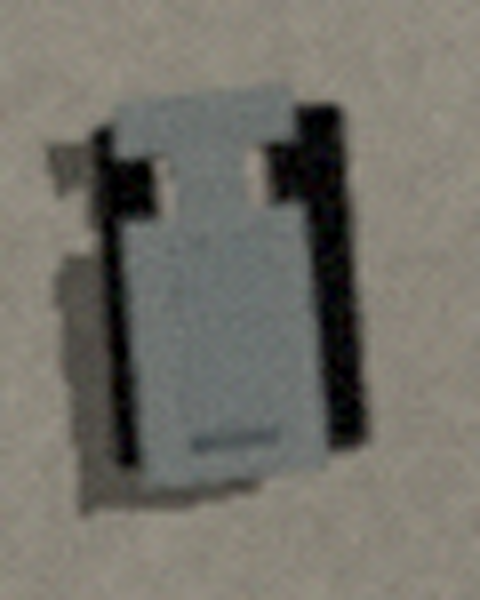

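View pics/z_t_stage.png

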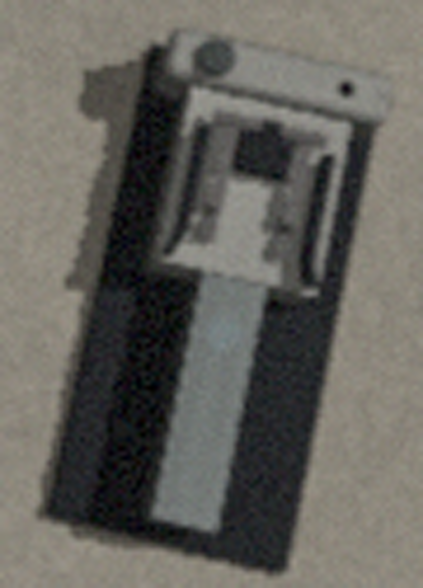

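View pics/z_s_slide.png

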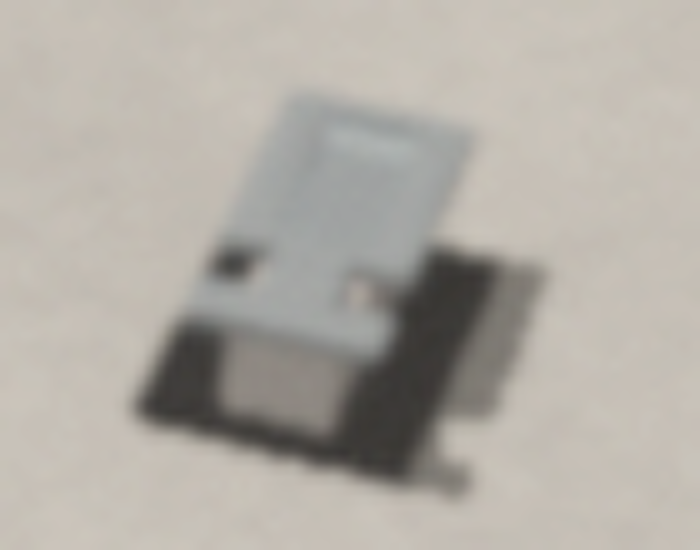

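View pics/z_s_stage.png

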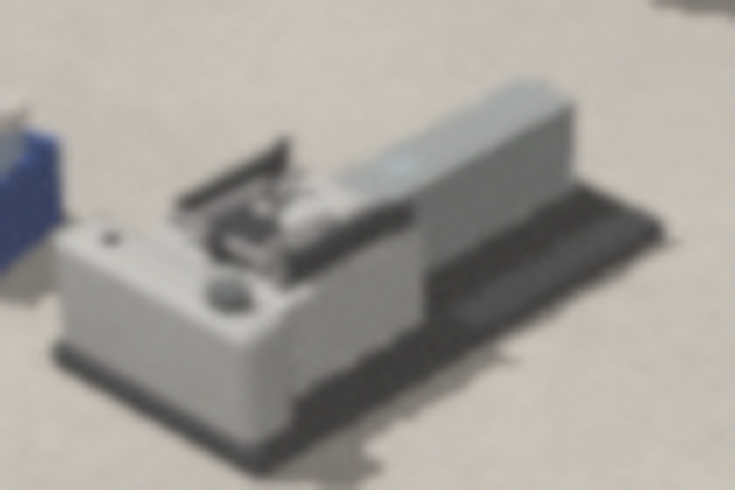

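```bash
cat > h.py <<'E'
import cv2,numpy as np,json
from cell import *
def ray(c,u,v):
    R=np.array(c["R"]);t=np.array(c["t"])
    d=R.T@np.array([(u-c["cx"])/c["fx"],(v-c["cy"])/c["fy"],1.]); return -R.T@t,d/np.linalg.norm(d)
def onz(c,u,v,z):
    o,d=ray(c,u,v); return o+d*(z-o[2])/d[2]
def tri(c1,p1,c2,p2):
    o1,d1=ray(c1,*p1);o2,d2=ray(c2,*p2)
    s=np.linalg.lstsq(np.c_[d1,-d2],o2-o1,rcond=None)[0]
    a=o1+s[0]*d1;b=o2+s[1]*d2; return (a+b)/2,np.linalg.norm(a-b)
def proj(c,X):
    p=np.array(c["R"])@np.array(X)+np.array(c["t"]); return np.array([c["fx"]*p[0]/p[2]+c["cx"],c["fy"]*p[1]/p[2]+c["cy"]])
E
python3 - <<'E'
from h import *
t=read_camera("top");s=read_camera("scene")
cv2.imwrite('pics/top1.png',t["image"])
def zt(k,ox,oy,x,y): return (ox+(x+.5)/k-.5,oy+(y+.5)/k-.5)
T=lambda x,y:zt(8,190,225,x,y); S=lambda x,y:zt(10,325,180,x,y)
for n,a,b in [("FL",T(115,103),S(385,352)),("FR",T(297,85),S(188,300)),("RR",T(328,462),S(290,92)),("RL",T(145,487),S(472,132))]:
    print(n,*tri(t,a,s,b), onz(t,*a,.045),onz(s,*b,.045))
T=lambda x,y:zt(4.7,310,195,x,y); S=lambda x,y:zt(7,200,140,x,y)
for n,a,b in [("deckRL",T(152,522),S(577,102)),("deckRR",T(220,532),S(525,80))]:
    print(n,*tri(t,a,s,b), onz(t,*a,.06),onz(s,*b,.06))
im=t["image"].astype(int)
for p in [(217,262),(200,300),(205,265),(352,280),(360,290),(337,290),(356,240),(390,260)]: print(p,im[p[1]-1:p[1]+2,p[0]-1:p[0]+2].mean((0,1)))
E
```

```text
FL [0.60360821 0.18182915 0.04626888] 0.007017232374142671 [0.60489164 0.17866844 0.045     ] [0.6003447  0.18455628 0.045     ]
FR [0.60831119 0.12544073 0.04746134] 0.007258153641035108 [0.60990043 0.12226724 0.045     ] [0.60359499 0.12772454 0.045     ]
RR [0.49274206 0.11385799 0.04552581] 0.004630006642216807 [0.49353384 0.11171518 0.045     ] [0.49096687 0.11573059 0.045     ]
RL [0.48612778 0.16885441 0.04512598] 0.0032223861073431737 [0.48663994 0.1673308  0.045     ] [0.48515304 0.17025147 0.045     ]
deckRL [ 0.43333056 -0.15426622  0.05891607] 0.004098972868444348 [ 0.43409684 -0.15603839  0.06      ] [ 0.43464435 -0.15134271  0.06      ]
deckRR [ 0.42714722 -0.18676439  0.05896188] 0.008119682934603406 [ 0.42869116 -0.19040012  0.06      ] [ 0.42817296 -0.18171976  0.06      ]
(217, 262) [86.11111111 86.55555556 81.66666667]
(200, 300) [ 95.33333333 103.33333333 107.44444444]
(205, 265) [30.44444444 30.         28.44444444]
(352, 280) [87.88888889 90.22222222 86.66666667]
(360, 290) [47.88888889 47.66666667 44.88888889]
(337, 290) [15.33333333 13.33333333 13.11111111]
(356, 240) [78.22222222 80.77777778 82.        ]
(390, 260) [ 96.11111111 104.77777778 108.22222222]
```

```bash
cat > seg.py <<'E'
from h import *
def edges(c,mask_roi,dirv,z,frac=(.15,.85)):
    pass
def sub_edges(c,p0,p1,half,n,z):
    """for points along pixel line p0->p1, find the strongest gradient within +-half px across; return world pts on plane z, pixel pts"""
    g=cv2.GaussianBlur(c["image"],(0,0),0.8).astype(np.float32).mean(2)
    p0=np.array(p0,float);p1=np.array(p1,float);d=p1-p0;nrm=np.array([-d[1],d[0]])/np.linalg.norm(d)
    o=np.arange(-half,half+.01,.25);P=[]
    for f in np.linspace(0,1,n):
        q=p0+f*d; xs=(q[None]+o[:,None]*nrm).astype(np.float32)
        v=cv2.remap(g,xs[:,0].reshape(1,-1),xs[:,1].reshape(1,-1),cv2.INTER_LINEAR)[0]
        gr=np.abs(np.gradient(v)); i=np.argmax(gr); P.append(q+o[i]*nrm)
    P=np.array(P,np.float32)
    l=cv2.fitLine(P,cv2.DIST_HUBER,0,.01,.01).ravel()
    return P,l
def wline(c,l,z,half=25):
    a=onz(c,l[2]-half*l[0],l[3]-half*l[1],z);b=onz(c,l[2]+half*l[0],l[3]+half*l[1],z)
    d=(b-a)[:2];d/=np.linalg.norm(d); 
    if d[0]<0:d=-d
    return a[:2],b[:2],d
E
python3 - <<'E'
from seg import *
t=read_camera("top");s=read_camera("scene")
zt=lambda k,ox,oy,x,y:(ox+(x+.5)/k-.5,oy+(y+.5)/k-.5)
T=lambda x,y:zt(4.7,310,195,x,y); S=lambda x,y:zt(7,200,140,x,y)
def rep(c,nm,p,q,z,h=2.5,n=25):
    P,l=sub_edges(c,p,q,h,n,z); a,b,d=wline(c,l,z)
    nn=np.array([-d[1],d[0]]); res=np.abs((P-l[2:])@np.array([-l[1],l[0]]))
    print(nm,"yaw",np.degrees(np.arctan2(d[1],d[0])).round(2),"a",a.round(4),"off",(a@nn).round(4),"res",np.median(res).round(2)); return a,d
print("TOP")
rep(t,"deckL",T(158,500),T(196,300),.06); rep(t,"deckR",T(222,510),T(262,300),.06); rep(t,"deckEnd",T(160,523),T(212,531),.06)
rep(t,"footR",T(300,510),T(365,180),.012);rep(t,"footEnd",T(60,518),T(270,568),.012)
T=lambda x,y:zt(8,190,225,x,y)
rep(t,"slL",T(130,260),T(143,460),.045);rep(t,"slR",T(307,220),T(326,440),.045);rep(t,"slF",T(130,101),T(285,86),.045);rep(t,"slE",T(160,485),T(315,464),.045)
E
```

```text
TOP
deckL yaw -14.11 a [ 0.4358 -0.1547] off -0.0438 res 0.17
deckR yaw -14.35 a [ 0.4424 -0.192 ] off -0.0763 res 0.16
deckEnd yaw 76.85 a [ 0.4455 -0.1148] off -0.46 res 0.17
footR yaw -14.33 a [ 0.4619 -0.2451] off -0.1232 res 0.15
footEnd yaw 75.59 a [ 0.4372 -0.1059] off -0.4499 res 0.28
slL yaw 4.97 a [0.5839 0.1774] off 0.1261 res 0.18
slR yaw 6.19 a [0.5904 0.1212] off 0.0568 res 0.2
slF yaw -84.15 a [0.6024 0.21  ] off 0.6207 res 0.21
slE yaw -78.49 a [0.4733 0.1978] off 0.5033 res 0.3
```

```bash
cat > mv.py <<'E'
import numpy as np
from scipy.spatial.transform import Rotation as Ro
from cell import *
def goal_R(yaw,near):
    """tool x down, tool z across heading yaw (deg); choose half-turn nearest"""
    h=np.radians(yaw); best=None
    for s in (1,-1):
        z=s*np.array([-np.sin(h),np.cos(h),0]);x=np.array([0,0,-1.]);y=np.cross(z,x)
        R=Ro.from_matrix(np.c_[x,y,z]); a=(near.inv()*R).magnitude()
        print("  s",s,"turn",np.degrees((near.inv()*R).as_rotvec()).round(1))
        if best is None or a<best[0]: best=(a,R)
    return best[1]
def delta(pos,yaw):
    st=get_state(); R=Ro.from_quat(st["ee_rot"]); G=goal_R(yaw,R)
    d=R.inv().apply(np.array(pos)-st["eef_pos"])
    print("shift in present tool axes, units",(d/.025).round(2),"turn units",(np.degrees((R.inv()*G).as_rotvec())/6).round(2))
    print("tool y",R.apply([0,1,0]).round(3),"z",R.apply([0,0,1]).round(3),"q",st["qpos"].round(2))
    return G
E
python3 - <<'E'
from mv import *
delta([.514,.144,.15],5.5)
E
```

```text
s 1 turn [-1.605e+02  0.000e+00 -1.000e-01]
  s -1 turn [19.5 -0.  -0. ]
shift in present tool axes, units [  3.25  21.07 -19.53] turn units [ 3.24 -0.01 -0.  ]
tool y [0.907 0.422 0.   ] z [ 0.422 -0.907 -0.001] q [-1.29  0.21  1.54  0.    1.39 -0.15]
```

{"op": "jog_arm", "data": {
  "plan": [
    [1,0,1,-0.93,0,0,0],
    [1,0,1,-0.93,0,0,0],
    [1,0,1,-0.93,0,0,0],
    [1,0,1,-0.93,0,0,0],
    [1,0,1,-0.93,0,0,0],
    [1,0,1,-0.93,0,0,0],
    [1,0,1,-0.93,0,0,0],
    [1,0,1,-0.93,0,0,0],
    [1,0,1,-0.93,0,0,0],
    [1,0,1,-0.93,0,0,0],
    [1,0,1,-0.93,0,0,0],
    [1,0,1,-0.93,0,0,0]
  ]
}}

```text
t: 1.3
eef_pos: [0.3972, -0.1401, 0.2315]
ee_rot: [0.38, 0.596, -0.38, 0.597]
wrist_force: [0.5, -1.0, 0.3]
width: 0.999
```

{"op": "jog_arm", "data": {
  "plan": [
    [1,0,1,-0.93,0,0,0],
    [1,0,1,-0.93,0,0,0],
    [1,0,1,-0.93,0,0,0],
    [1,0,1,-0.93,0,0,0],
    [1,0,1,-0.93,0,0,0],
    [1,0,1,-0.93,0,0,0],
    [1,0,0,0,1,0,0],
    [1,0,0,0,1,0,0],
    [1,0,0,0,1,0,0],
    [1,0,0,0,0.24,0,0],
    [1,0,0,0,0,0,0]
  ]
}}

```text
t: 2.22
eef_pos: [0.4739, 0.0483, 0.2312]
ee_rot: [0.475, 0.524, -0.475, 0.524]
wrist_force: [0.5, -0.1, 0.4]
width: 1.001
```

```bash
python3 - <<'E'
from mv import *
import cv2
s=get_state(); print(s["t"],s["eef_pos"])
delta([.514,.144,.15],5.5)
for n in("scene","top"): cv2.imwrite(f"pics/{n}2.png",read_camera(n)["image"])
E
```

```text
2.2167 [0.4739348 0.0483057 0.2312406]
  s 1 turn [-180.   -0.   -0.]
  s -1 turn [ 0. -0.  0.]
shift in present tool axes, units [ 3.25  1.96 -3.66] turn units [ 0.01 -0.    0.  ]
tool y [ 0.995  0.097 -0.   ] z [ 0.097 -0.995 -0.   ] q [-0.08 -0.01  1.77 -0.    1.37  1.39]
```

View pics/top2.png

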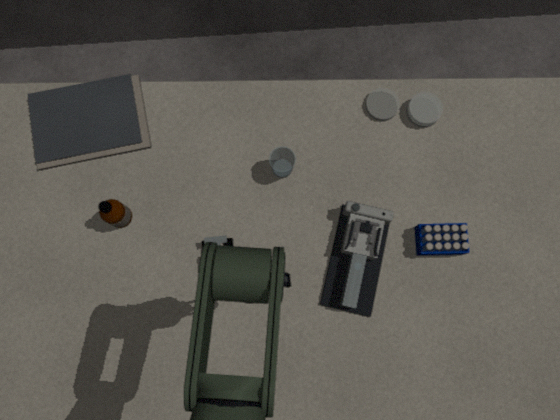

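View pics/scene2.png

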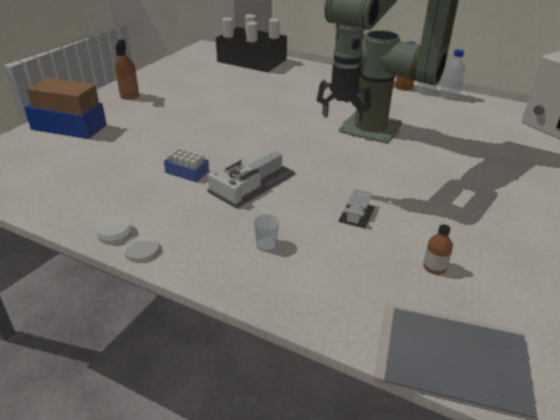

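The top view is blocked by the arm, while the scene view shows the open fingers at about (325,108) and (366,120). I'll move over the carrier and check alignment there.

{"op": "jog_arm", "data": {
  "plan": [
    [1,0,0.5,-0.9,0,0,0],
    [1,0,0.5,-0.9,0,0,0],
    [1,0,0.5,-0.9,0,0,0],
    [1,0,0.46,-0.96,0,0,0],
    [1,1,0,0,0,0,0],
    [1,1,0,0,0,0,0],
    [1,1,0,0,0,0,0],
    [1,1,0,0,0,0,0],
    [1,0.6,0,0,0,0,0],
    [1,0,0,0,0,0,0]
  ]
}}

```text
t: 3.15
eef_pos: [0.5105, 0.1433, 0.1121]
ee_rot: [0.473, 0.526, -0.478, 0.522]
wrist_force: [-1.0, 0.1, 0.0]
width: 1.004
```

```bash
python3 - <<'E'
from h import *
c=read_camera("scene");im=c["image"].copy()
s=get_state();print(s["t"],s["eef_pos"],proj(c,s["eef_pos"]))
x,y,w,h=310,130,100,100
cv2.imwrite('pics/s3.png',cv2.resize(cv2.convertScaleAbs(im[y:y+h,x:x+w],alpha=1.4),None,fx=6,fy=6,interpolation=cv2.INTER_CUBIC))
p=proj(c,s["eef_pos"]);print("zoom px",(p-[x,y])*6)
e=np.array([-.096,.995,0])
for o in (.0425,-.0425): print((proj(c,s["eef_pos"]+o*e+[0,0,.013])-[x,y])*6)
E
```

```text
3.2 [0.51216619 0.14355242 0.11431246] [362.57590925 174.6270366 ]
zoom px [315.45545552 267.76221963]
[407.49237648 263.31362356]
[230.95991533 225.52425195]
```

View pics/s3.png

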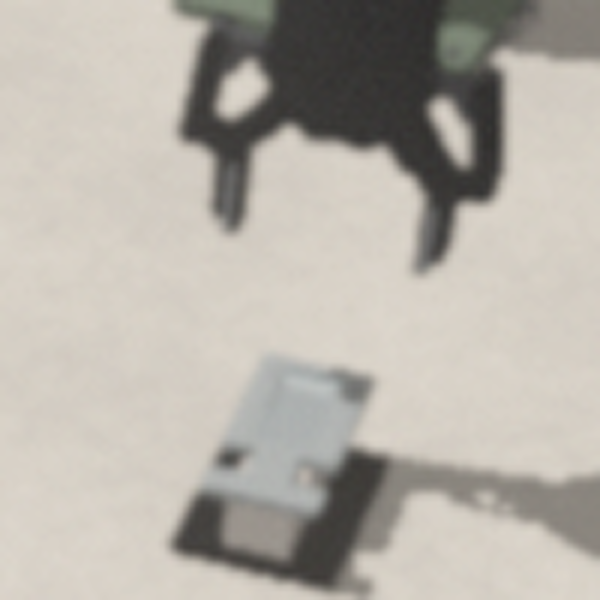

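Scene-predicted fingertips sit about 1.3 px off the observed ones, and the shift matches the disagreement between the views. So I trust the top camera for the carrier's position: mid at about (0.549, 0.145).

```bash
python3 - <<'E'
from mv import *
delta([.516,.142,.020],5.5)
E
```

```text
s 1 turn [-180.    -0.4    0. ]
  s -1 turn [0.  0.  0.3]
shift in present tool axes, units [3.77 0.17 0.08] turn units [0.01 0.   0.05]
tool y [ 0.995  0.097 -0.005] z [ 0.097 -0.995  0.   ] q [0.11 0.25 1.75 0.   1.15 1.58]
```

{"op": "jog_arm", "data": {
  "plan": [
    [1,0.7,0.1,0.06,0,0,0],
    [1,0.8,0,0,0,0,0],
    [1,0.8,0,0,0,0,0],
    [1,0.7,0,0,0,0,0],
    [1,0.5,0,0,0,0,0],
    [1,0.3,0,0,0,0,0],
    [1,0,0,0,0,0,0],
    [1,0,0,0,0,0,0]
  ]
}}

```text
t: 3.87
eef_pos: [0.5173, 0.1427, 0.022]
ee_rot: [0.476, 0.523, -0.475, 0.524]
wrist_force: [-0.2, -0.4, 0.3]
width: 1.001
```

```bash
python3 - <<'E'
from h import *
c=read_camera("scene");im=c["image"].copy()
s=get_state();print(s["t"],s["eef_pos"],s["wrist_force"])
x,y,w,h=325,160,80,75
cv2.imwrite('pics/s4.png',cv2.resize(cv2.convertScaleAbs(im[y:y+h,x:x+w],alpha=1.4),None,fx=8,fy=8,interpolation=cv2.INTER_CUBIC))
E
```

```text
3.9167 [0.51779211 0.14272276 0.02248284] [-0.87069815  0.13560554 -0.04137592]
```

View pics/s4.png

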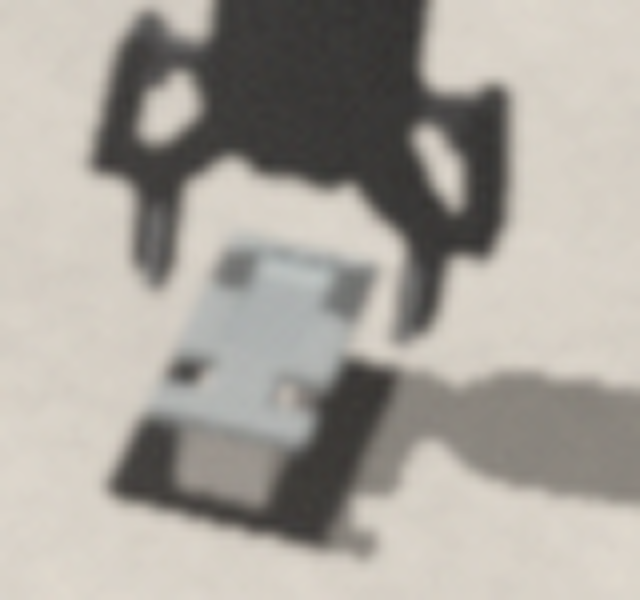

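The fingers straddle the carrier evenly. Closing gently.

{"op": "jog_arm", "data": {
  "plan": [
    [-1,0.1,0,0,0,0,0],
    [-1,0,0,0,0,0,0],
    [-1,0,0,0,0,0,0],
    [-1,0,0,0,0,0,0],
    [-1,0,0,0,0,0,0],
    [-1,0,0,0,0,0,0],
    [-1,0,0,0,0,0,0],
    [-1,0,0,0,0,0,0]
  ],
  "grip_force": 25
}}

```text
t: 4.58
eef_pos: [0.5173, 0.1428, 0.0197]
ee_rot: [0.476, 0.523, -0.475, 0.524]
wrist_force: [-0.2, -0.8, 5.5]
width: 0.644
```

{"op": "jog_arm", "data": {
  "plan": [
    [-1,-0.1,0,0,0,0,0],
    [-1,-0.2,0,0,0,0,0],
    [-1,-0.3,0,0,0,0,0],
    [-1,-0.4,0,0,0,0,0],
    [-1,0,0,0,0,0,0],
    [-1,0,0,0,0,0,0]
  ]
}}

```text
t: 5.08
eef_pos: [0.5176, 0.1427, 0.045]
ee_rot: [0.476, 0.523, -0.475, 0.524]
wrist_force: [0.7, 0.1, -0.9]
width: 0.65
```

```bash
python3 - <<'E'
from h import *
c=read_camera("scene");im=c["image"].copy()
s=get_state();print(s["t"],s["eef_pos"],s["wrist_force"],s["width"])
x,y,w,h=325,150,80,75
cv2.imwrite('pics/s5.png',cv2.resize(cv2.convertScaleAbs(im[y:y+h,x:x+w],alpha=1.4),None,fx=8,fy=8,interpolation=cv2.INTER_CUBIC))
E
```

```text
5.1333 [0.51703564 0.14265125 0.04440609] [-0.68764768  0.31178117 -0.5248373 ] 0.6445277821817191
```

View pics/s5.png

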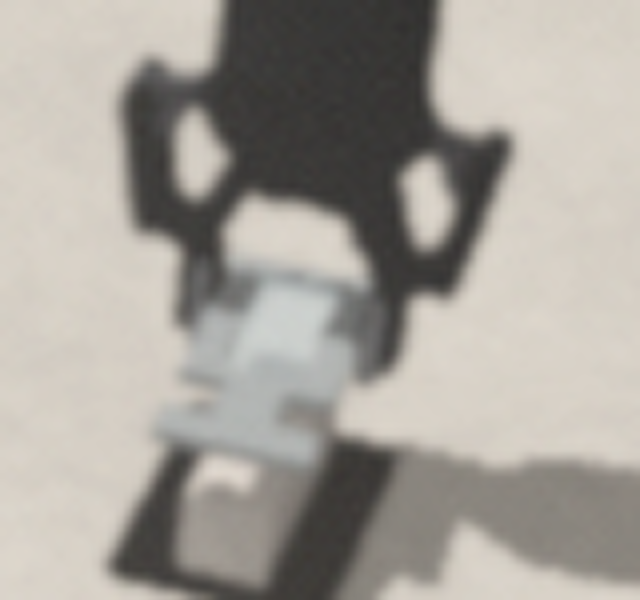

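```bash
python3 - <<'E'
from seg import *
from mv import *
yaw=np.radians(-14.25);e=np.array([np.cos(yaw),np.sin(yaw)]);n=np.array([-e[1],e[0]])
L=np.array([.4358,-.1547]);R=np.array([.4424,-.192])
print("center off",L@n,R@n)
off=(L@n+R@n)/2
P=np.array([.4455,-.1148]); d=np.array([np.cos(np.radians(76.85)),np.sin(np.radians(76.85))])
# intersect end line with centre line
k=(off-P@n)/(d@n); q=P+k*d; xs=q@e
F=np.array([.4372,-.1059]); d2=np.array([np.cos(np.radians(75.59)),np.sin(np.radians(75.59))]);f=F+(off-F@n)/(d2@n)*d2
print("deck end along",xs,"foot end along",f@e,"(should differ 10mm)")
org=(xs+.1)*e+off*n
print("stage origin",org,"tcp target", org-.077*e)
t=org-.077*e
delta([t[0],t[1],.11],-14.25)
E
```

```text
center off -0.04266641662959972 -0.07719411782767031
deck end along 0.4611706434605066 foot end along 0.44963413263260976 (should differ 10mm)
stage origin [ 0.5291519  -0.19622027] tcp target [ 0.45452112 -0.17726647]
  s 1 turn [-1.602e+02  1.000e-01 -0.000e+00]
  s -1 turn [19.8 -0.  -0.1]
shift in present tool axes, units [-2.63 -3.72 12.5 ] turn units [ 3.3  -0.   -0.01]
tool y [0.995 0.096 0.001] z [ 0.096 -0.995 -0.   ] q [0.11 0.36 1.78 0.   1.   1.58]
```

{"op": "jog_arm", "data": {
  "plan": [
    [-1,-0.8,0,0,0,0,0],
    [-1,-0.9,0,0,0,0,0],
    [-1,-0.9,-0.2,0.7,0,0,0],
    [-1,0,-0.3,0.9,0,0,0],
    [-1,0,-0.3,1,0,0,0],
    [-1,0,-0.3,1,0,0,0],
    [-1,0,-0.3,1,0,0,0],
    [-1,0,-0.3,1,0,0,0],
    [-1,0,-0.3,1,0,0,0],
    [-1,0,-0.3,1,0,0,0],
    [-1,0,-0.3,1,0,0,0],
    [-1,0,-0.3,1,0,0,0]
  ]
}}

```text
t: 6.13
eef_pos: [0.4667, -0.1043, 0.1084]
ee_rot: [0.475, 0.524, -0.475, 0.523]
wrist_force: [-0.2, 0.2, -1.5]
width: 0.648
```

{"op": "jog_arm", "data": {
  "plan": [
    [-1,0,-0.3,1,0,0,0],
    [-1,0,-0.3,0.8,0,0,0],
    [-1,0,-0.2,0.6,0,0,0],
    [-1,0,-0.2,0.4,0.5,0,0],
    [-1,0,0,0.1,0.8,0,0],
    [-1,0,0,0,0.8,0,0],
    [-1,0,0,0,0.7,0,0],
    [-1,0,0,0,0.5,0,0],
    [-1,0,0,0,0,0,0],
    [-1,0,0,0,0,0,0]
  ]
}}

```text
t: 6.97
eef_pos: [0.4492, -0.1777, 0.1084]
ee_rot: [-0.558, -0.435, 0.558, -0.434]
wrist_force: [-0.2, 0.2, -1.0]
width: 0.645
```

```bash
python3 - <<'E'
from mv import *
from h import *
delta([.4545,-.1773,.07],-14.25)
c=read_camera("scene");im=c["image"].copy();cc=read_camera("top");cv2.imwrite('pics/top6.png',cc["image"])
s=get_state();print(s["t"],s["eef_pos"],s["wrist_force"],s["width"])
x,y,w,h=205,115,110,90
cv2.imwrite('pics/s6.png',cv2.resize(cv2.convertScaleAbs(im[y:y+h,x:x+w],alpha=1.4),None,fx=6,fy=6,interpolation=cv2.INTER_CUBIC))
E
```

```text
s 1 turn [-1.799e+02 -1.000e-01 -0.000e+00]
  s -1 turn [ 0.1 -0.   0. ]
shift in present tool axes, units [ 1.54  0.2  -0.07] turn units [ 0.01 -0.    0.01]
tool y [ 0.969 -0.245 -0.001] z [-0.245 -0.969 -0.   ] q [-0.56  0.16  1.88 -0.    1.11  1.26]
7.0667 [ 0.44934478 -0.17765507  0.1085671 ] [-0.90912772  1.83896893 -0.54884168] 0.6513285414733241
```

View pics/s6.png

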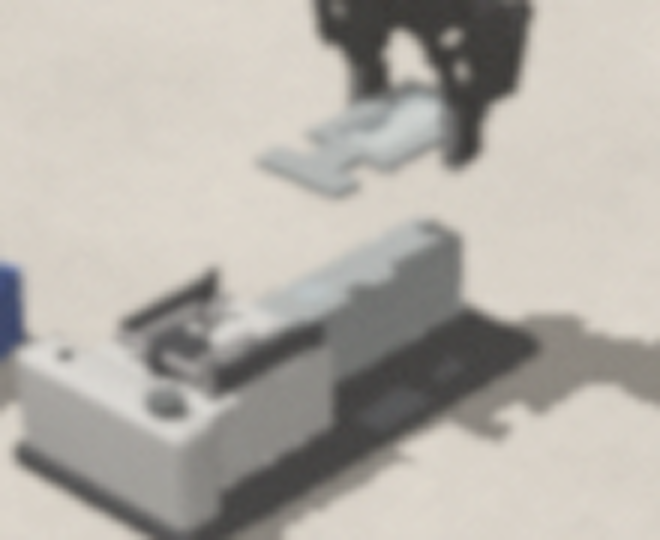

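View pics/top6.png

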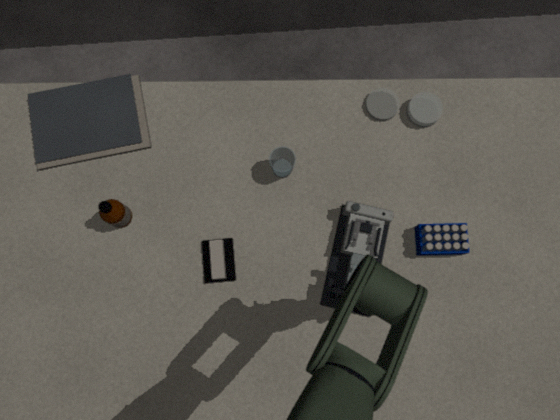

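{"op": "jog_arm", "data": {
  "plan": [
    [-1,0.4,0.2,-0.07,0,0,0],
    [-1,0.6,0,0,0,0,0],
    [-1,0.6,0,0,0,0,0],
    [-1,0.4,0,0,0,0,0],
    [-1,0.2,0,0,0,0,0],
    [-1,0.1,0,0,0,0,0],
    [-1,0,0,0,0,0,0],
    [-1,0,0,0,0,0,0]
  ]
}}

```text
t: 7.73
eef_pos: [0.4553, -0.1776, 0.0516]
ee_rot: [0.558, 0.434, -0.558, 0.434]
wrist_force: [0.5, -0.6, -0.1]
width: 0.649
```

```bash
python3 - <<'E'
from mv import *
from h import *
delta([.4545,-.1773,.0405],-14.25)
c=read_camera("scene");im=c["image"].copy()
s=get_state();print(s["t"],s["eef_pos"],s["wrist_force"],s["width"])
x,y,w,h=205,125,100,80
cv2.imwrite('pics/s7.png',cv2.resize(cv2.convertScaleAbs(im[y:y+h,x:x+w],alpha=1.4),None,fx=7,fy=7,interpolation=cv2.INTER_CUBIC))
E
```

```text
s 1 turn [ 1.8e+02 -1.0e-01 -0.0e+00]
  s -1 turn [-0.  0. -0.]
shift in present tool axes, units [ 0.45 -0.03 -0.  ] turn units [-0.    0.   -0.01]
tool y [ 0.969 -0.246  0.001] z [-0.246 -0.969  0.   ] q [-0.55  0.26  1.9   0.    0.98  1.27]
7.7833 [ 0.45544923 -0.17770228  0.05189611] [-0.41174809 -0.41234926 -0.18800409] 0.6493699282785066
```

View pics/s7.png

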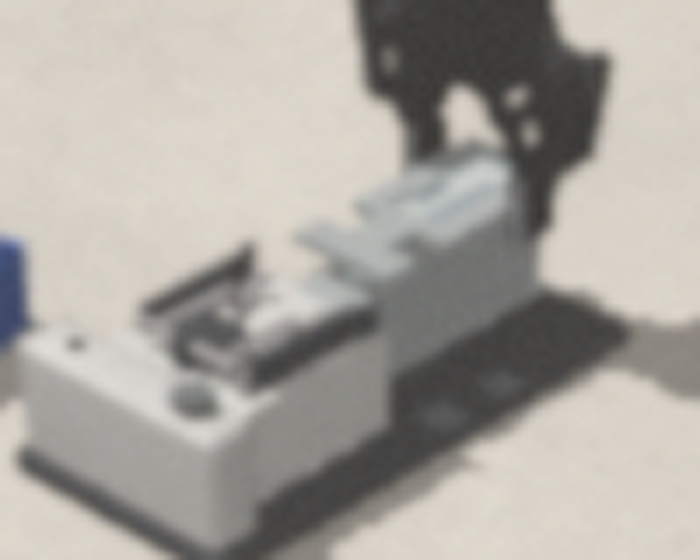

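The carrier hovers about 12 mm above the deck, roughly lined up. Lowering until I feel contact.

{"op": "jog_arm", "data": {
  "plan": [
    [-1,0.2,0,0,0,0,0],
    [-1,0.15,0,0,0,0,0],
    [-1,0.06,0,0,0,0,0],
    [-1,0,0,0,0,0,0],
    [-1,0,0,0,0,0,0]
  ]
}}

```text
t: 8.2
eef_pos: [0.4546, -0.1773, 0.0409]
ee_rot: [-0.558, -0.434, 0.558, -0.434]
wrist_force: [-0.0, 0.2, -0.2]
width: 0.646
```

{"op": "jog_arm", "data": {
  "plan": [
    [-1,0.03,0,0,0,0,0],
    [-1,0,0,0,0,0,0],
    [-1,0,0,0,0,0,0]
  ]
}}

```text
t: 8.45
eef_pos: [0.4549, -0.1774, 0.0403]
ee_rot: [0.558, 0.434, -0.558, 0.434]
wrist_force: [-0.5, 0.3, -0.4]
width: 0.648
```

{"op": "jog_arm", "data": {
  "plan": [
    [-1,0.03,0,0,0,0,0],
    [-1,0,0,0,0,0,0],
    [-1,0,0,0,0,0,0]
  ]
}}

```text
t: 8.7
eef_pos: [0.455, -0.1775, 0.0398]
ee_rot: [0.558, 0.434, -0.558, 0.434]
wrist_force: [0.2, 0.3, 0.8]
width: 0.652
```

{"op": "jog_arm", "data": {
  "plan": [
    [-1,0.03,0,0,0,0,0],
    [-1,0,0,0,0,0,0],
    [-1,0,0,0,0,0,0]
  ]
}}

```text
t: 8.95
eef_pos: [0.4551, -0.1775, 0.0397]
ee_rot: [0.558, 0.434, -0.558, 0.434]
wrist_force: [-1.8, 1.3, 6.1]
width: 0.647
```

Contact came at TCP z = 39.7 mm, exactly as predicted. I'll ease off slightly and check the lie in the picture.

{"op": "jog_arm", "data": {
  "plan": [
    [-1,-0.03,0,0,0,0,0],
    [-1,0,0,0,0,0,0]
  ]
}}

```text
t: 9.12
eef_pos: [0.455, -0.1775, 0.0397]
ee_rot: [0.558, 0.434, -0.558, 0.434]
wrist_force: [-0.0, -0.5, 3.1]
width: 0.65
```

```bash
python3 - <<'E'
from h import *
c=read_camera("scene");im=c["image"].copy();cv2.imwrite('pics/s8full.png',im)
s=get_state();print(s["t"],s["eef_pos"],s["wrist_force"],s["width"])
x,y,w,h=215,135,75,65
cv2.imwrite('pics/s8.png',cv2.resize(cv2.convertScaleAbs(im[y:y+h,x:x+w],alpha=1.4),None,fx=9,fy=9,interpolation=cv2.INTER_CUBIC))
E
```

```text
9.1667 [ 0.4549919  -0.1774648   0.03971859] [ 0.27886132 -0.02023458  1.49703449] 0.6522401414465117
```

View pics/s8.png

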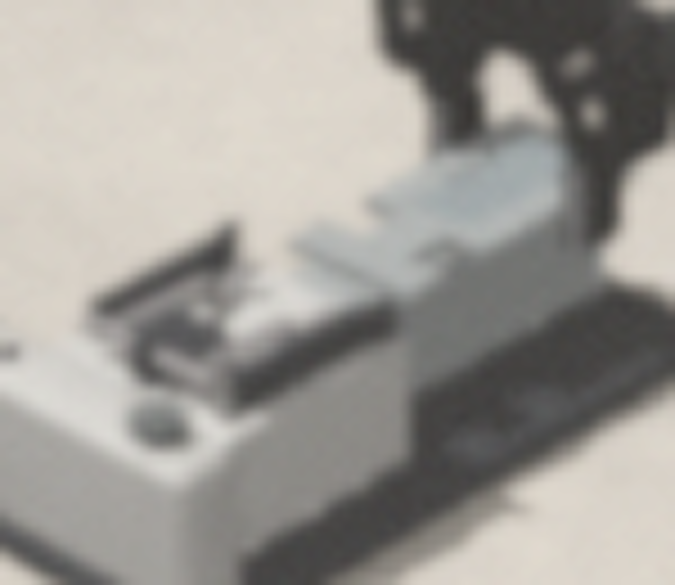

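```bash
python3 - <<'E'
from h import *
c=read_camera("scene")
y=np.radians(-14.25);e=np.array([np.cos(y),np.sin(y)]);n=np.array([-e[1],e[0]]);org=np.array([.5292,-.1962])
for nm,p,z in [("barFarFront",(290,243),.065),("barNearFront",(385,290),.063),("barNearRear",(418,268),.065),("barFarRear",(325,226),.065),("cheekFar",(237,222),.075),("cheekNear",(397,305),.075),("deckwideNearcorner",(412,318),.060)]:
    q=onz(c,215+(p[0]+.5)/9-.5,135+(p[1]+.5)/9-.5,z)[:2]-org
    print(nm,(q@e*1e3).round(1),(q@n*1e3).round(1))
E
```

```text
barFarFront 13.7 -23.2
barNearFront 11.5 19.9
barNearRear -4.3 20.4
barFarRear -2.8 -22.5
cheekFar 28.0 -34.3
cheekNear 30.0 43.3
deckwideNearcorner 14.9 35.8
```

Within the image's accuracy (the near end is partly hidden), the carrier and cheeks share the same centre, at about +5 mm in this biased view. Sliding in slowly, watching the force.

{"op": "jog_arm", "data": {
  "plan": [
    [-1,0,0.08,0,0,0,0],
    [-1,0,0.1,0,0,0,0],
    [-1,0,0.1,0,0,0,0],
    [-1,0,0.1,0,0,0,0],
    [-1,0,0.1,0,0,0,0],
    [-1,0,0,0,0,0,0]
  ],
  "grip_force": 22
}}

```text
t: 9.72
eef_pos: [0.4674, -0.1807, 0.0397]
ee_rot: [0.558, 0.434, -0.558, 0.435]
wrist_force: [-0.0, -0.1, 2.5]
width: 0.648
```

{"op": "jog_arm", "data": {
  "plan": [
    [-1,0,0.08,0,0,0,0],
    [-1,0,0.08,0,0,0,0],
    [-1,0,0.08,0,0,0,0],
    [-1,0,0,0,0,0,0]
  ]
}}

```text
t: 10.05
eef_pos: [0.4727, -0.182, 0.0397]
ee_rot: [0.558, 0.434, -0.558, 0.434]
wrist_force: [-0.1, -0.1, 3.0]
width: 0.647
```

{"op": "jog_arm", "data": {
  "plan": [
    [-1,0,0.08,0,0,0,0],
    [-1,0,0.08,0,0,0,0],
    [-1,0,0.08,0,0,0,0],
    [-1,0,0,0,0,0,0]
  ]
}}

```text
t: 10.38
eef_pos: [0.4784, -0.1834, 0.0397]
ee_rot: [0.558, 0.434, -0.558, 0.434]
wrist_force: [-1.6, -0.7, 4.7]
width: 0.647
```

{"op": "jog_arm", "data": {
  "plan": [
    [-1,0,0.08,0,0,0,0],
    [-1,0,0.08,0,0,0,0],
    [-1,0,0,0,0,0,0]
  ]
}}

```text
t: 10.63
eef_pos: [0.4822, -0.1844, 0.0397]
ee_rot: [0.558, 0.434, -0.558, 0.434]
wrist_force: [-1.2, -0.4, 5.3]
width: 0.65
```

```bash
python3 - <<'E'
from h import *
c=read_camera("scene");im=c["image"].copy()
s=get_state();print(s["t"],s["eef_pos"],s["wrist_force"],s["wrist_torque"])
x,y,w,h=215,135,75,65
cv2.imwrite('pics/s9.png',cv2.resize(cv2.convertScaleAbs(im[y:y+h,x:x+w],alpha=1.4),None,fx=9,fy=9,interpolation=cv2.INTER_CUBIC))
E
```

```text
10.6833 [ 0.48220471 -0.18438213  0.03969061] [-0.79375214  0.99542931  4.72356182] [0.05480065 0.08643658 0.04189098]
```

View pics/s9.png

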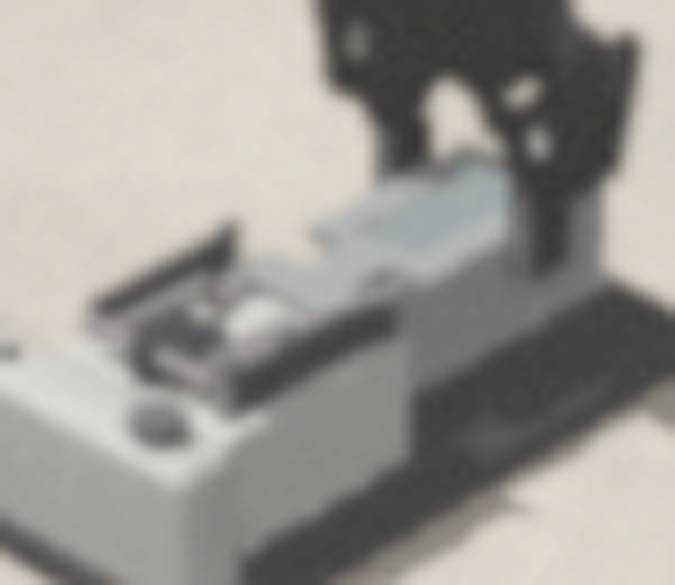

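{"op": "jog_arm", "data": {
  "plan": [
    [-1,-0.02,0.06,0,0,0,0],
    [-1,0,0.06,0,0,0,0],
    [-1,0,0,0,0,0,0]
  ]
}}

```text
t: 10.93
eef_pos: [0.4849, -0.1849, 0.0397]
ee_rot: [0.558, 0.434, -0.558, 0.434]
wrist_force: [-0.0, -0.2, 1.6]
width: 0.65
```

{"op": "jog_arm", "data": {
  "plan": [
    [-1,0,0.06,0,0,0,0],
    [-1,0,0.06,0,0,0,0],
    [-1,0,0,0,0,0,0]
  ]
}}

```text
t: 11.18
eef_pos: [0.4879, -0.1857, 0.0397]
ee_rot: [0.558, 0.434, -0.558, 0.434]
wrist_force: [0.5, -0.1, 0.5]
width: 0.651
```

{"op": "jog_arm", "data": {
  "plan": [
    [-1,0,0.06,0,0,0,0],
    [-1,0,0.06,0,0,0,0],
    [-1,0,0,0,0,0,0]
  ]
}}

```text
t: 11.43
eef_pos: [0.4904, -0.1863, 0.0397]
ee_rot: [-0.558, -0.434, 0.558, -0.434]
wrist_force: [-1.4, 1.1, 0.7]
width: 0.646
```

{"op": "jog_arm", "data": {
  "plan": [
    [-1,0,0.06,0,0,0,0],
    [-1,0,0.06,0,0,0,0],
    [-1,0,0,0,0,0,0]
  ]
}}

```text
t: 11.68
eef_pos: [0.4935, -0.1871, 0.0398]
ee_rot: [-0.558, -0.434, 0.558, -0.434]
wrist_force: [-0.5, 0.3, 0.1]
width: 0.647
```

{"op": "jog_arm", "data": {
  "plan": [
    [-1,0,0.06,0,0,0,0],
    [-1,0,0.06,0,0,0,0],
    [-1,0,0,0,0,0,0]
  ]
}}

```text
t: 11.93
eef_pos: [0.4965, -0.1879, 0.0398]
ee_rot: [-0.558, -0.434, 0.558, -0.434]
wrist_force: [-1.8, 0.6, 0.0]
width: 0.646
```

{"op": "jog_arm", "data": {
  "plan": [
    [-1,0,0.06,0,0,0,0],
    [-1,0,0.06,0,0,0,0],
    [-1,0,0,0,0,0,0]
  ]
}}

```text
t: 12.18
eef_pos: [0.4998, -0.1888, 0.04]
ee_rot: [0.558, 0.434, -0.558, 0.434]
wrist_force: [-1.4, 0.2, -0.5]
width: 0.645
```

```bash
python3 - <<'E'
from h import *
c=read_camera("scene");im=c["image"].copy();cv2.imwrite('pics/top10.png',read_camera("top")["image"])
s=get_state();print(s["t"],s["eef_pos"],s["wrist_force"],s["wrist_torque"])
x,y,w,h=215,135,75,65
cv2.imwrite('pics/s10.png',cv2.resize(cv2.convertScaleAbs(im[y:y+h,x:x+w],alpha=1.4),None,fx=9,fy=9,interpolation=cv2.INTER_CUBIC))
t=cv2.imread('pics/top10.png')[195:320,310:400]
cv2.imwrite('pics/top10z.png',cv2.resize(cv2.convertScaleAbs(t,alpha=1.4),None,fx=4.7,fy=4.7,interpolation=cv2.INTER_CUBIC))
E
```

```text
12.2833 [ 0.49979767 -0.18881037  0.04006889] [-0.36249844 -0.21847376 -0.75038905] [ 0.11225823  0.17242236 -0.00264743]
```

View pics/s10.png

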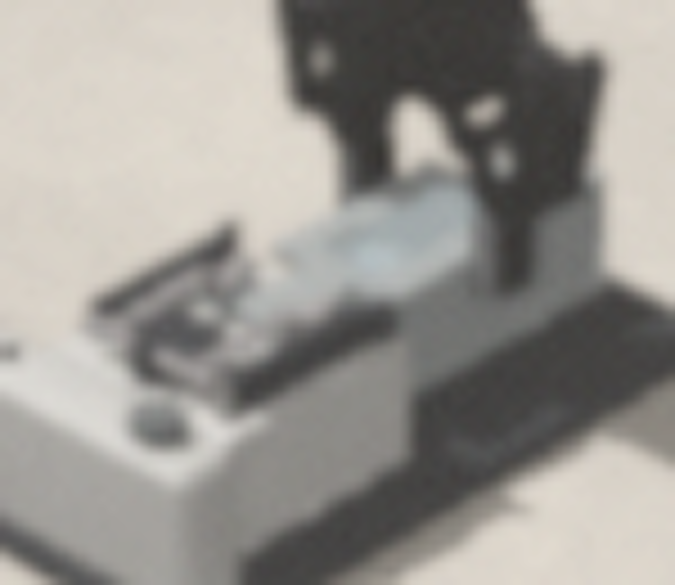

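View pics/top10z.png

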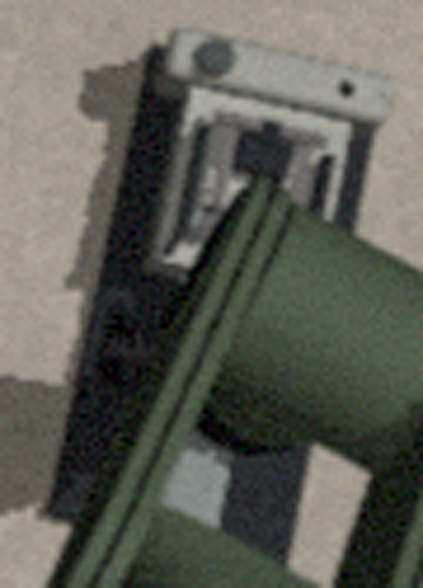

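```bash
python3 - <<'E'
from h import *
c=read_camera("top")
y=np.radians(-14.25);e=np.array([np.cos(y),np.sin(y)]);n=np.array([-e[1],e[0]]);org=np.array([.5292,-.1962])
for nm,p,z in [("blockfrontbase",(258,180),.06),("blockfronttop",(258,180),.075),("blockrear",(268,125),.075),("lampfront",(280,90),.07),("clipLtip",(210,240),.065),("clipRtip",(272,257),.065),("cheekLtip",(172,250),.075),("deckwide",(160,262),.06)]:
    q=onz(c,310+(p[0]+.5)/4.7-.5,195+(p[1]+.5)/4.7-.5,z)[:2]-org
    print(nm,(q@e*1e3).round(1),(q@n*1e3).round(1))
E
```

```text
blockfrontbase 83.1 -1.5
blockfronttop 80.1 0.6
blockrear 109.6 1.3
lampfront 130.5 -1.7
clipLtip 45.3 17.1
clipRtip 44.2 -16.0
cheekLtip 34.0 36.2
deckwide 28.8 39.4
```

{"op": "jog_arm", "data": {
  "plan": [
    [-1,0,0.06,0,0,0,0],
    [-1,0,0.06,0,0,0,0],
    [-1,0,0,0,0,0,0]
  ]
}}

```text
t: 12.58
eef_pos: [0.5028, -0.1896, 0.0402]
ee_rot: [0.558, 0.434, -0.558, 0.434]
wrist_force: [-0.4, -0.4, -0.6]
width: 0.645
```

{"op": "jog_arm", "data": {
  "plan": [
    [-1,0,0.06,0,0,0,0],
    [-1,0,0.06,0,0,0,0],
    [-1,0,0,0,0,0,0]
  ]
}}

```text
t: 12.83
eef_pos: [0.5056, -0.1903, 0.0401]
ee_rot: [0.558, 0.434, -0.558, 0.434]
wrist_force: [-0.8, 0.7, -1.1]
width: 0.644
```

{"op": "jog_arm", "data": {
  "plan": [
    [-1,0,0.06,0,0,0,0],
    [-1,0,0.06,0,0,0,0],
    [-1,0,0,0,0,0,0]
  ]
}}

```text
t: 13.08
eef_pos: [0.5085, -0.1911, 0.0401]
ee_rot: [0.558, 0.434, -0.558, 0.434]
wrist_force: [-0.5, 0.1, -1.7]
width: 0.648
```

{"op": "jog_arm", "data": {
  "plan": [
    [-1,0,0.06,0,0,0,0],
    [-1,0,0.06,0,0,0,0],
    [-1,0,0,0,0,0,0]
  ]
}}

```text
t: 13.33
eef_pos: [0.5114, -0.1918, 0.0401]
ee_rot: [0.558, 0.434, -0.558, 0.434]
wrist_force: [-0.7, 0.6, -1.6]
width: 0.646
```

{"op": "jog_arm", "data": {
  "plan": [
    [-1,0.02,0.06,0,0,0,0],
    [-1,0,0.06,0,0,0,0],
    [-1,0,0,0,0,0,0]
  ]
}}

```text
t: 13.58
eef_pos: [0.5144, -0.1926, 0.0398]
ee_rot: [0.558, 0.434, -0.558, 0.434]
wrist_force: [-0.7, 0.0, 0.4]
width: 0.645
```

```bash
python3 -c "
from cell import *
s=get_state();print(s['wrist_force'],s['wrist_torque'])"
```

```text
[-0.73814203  0.01960552  0.36663472] [ 0.03040463  0.20439088 -0.00363458]
```

{"op": "jog_arm", "data": {
  "plan": [
    [-1,0,0.06,0,0,0,0],
    [-1,0,0.04,0,0,0,0],
    [-1,0,0,0,0,0,0]
  ]
}}

```text
t: 13.83
eef_pos: [0.517, -0.1933, 0.0398]
ee_rot: [0.558, 0.434, -0.558, 0.434]
wrist_force: [-1.1, 0.9, 0.4]
width: 0.654
```

```bash
python3 -c "
from cell import *
s=get_state();print(s['wrist_force'],s['wrist_torque'])"
```

```text
[-1.08260001  0.9245632   0.35611197] [ 0.06475682  0.18309762 -0.00946266]
```

{"op": "jog_arm", "data": {
  "plan": [
    [-1,0,0.04,0,0,0,0],
    [-1,0,0,0,0,0,0],
    [-1,0,0,0,0,0,0]
  ]
}}

```text
t: 14.08
eef_pos: [0.5182, -0.1936, 0.0397]
ee_rot: [0.559, 0.433, -0.558, 0.435]
wrist_force: [1.0, 0.2, -0.6]
width: 0.646
```

```bash
python3 -c "
from cell import *
s=get_state();print(s['wrist_force'],s['wrist_torque'])"
```

```text
[ 0.98338522  0.24291153 -0.59772623] [-0.09180149 -0.1601289   0.06105712]
```

The pitch torque reversed and the push force changed sign, as a snap would do. I'll look.

```bash
python3 - <<'E'
from h import *
c=read_camera("scene");im=c["image"].copy();cv2.imwrite('pics/s11full.png',im)
s=get_state();print(s["t"],s["eef_pos"],s["wrist_force"],s["wrist_torque"])
x,y,w,h=215,135,75,65
cv2.imwrite('pics/s11.png',cv2.resize(cv2.convertScaleAbs(im[y:y+h,x:x+w],alpha=1.4),None,fx=9,fy=9,interpolation=cv2.INTER_CUBIC))
t=read_camera("top")["image"][195:260,330:400]
cv2.imwrite('pics/top11z.png',cv2.resize(cv2.convertScaleAbs(t,alpha=1.6),None,fx=8,fy=8,interpolation=cv2.INTER_CUBIC))
E
```

```text
14.1333 [ 0.51825792 -0.19362441  0.0397588 ] [ 2.13963962  0.12882231 -0.82620425] [-0.05974562 -0.2407321   0.03918728]
```

View pics/s11.png

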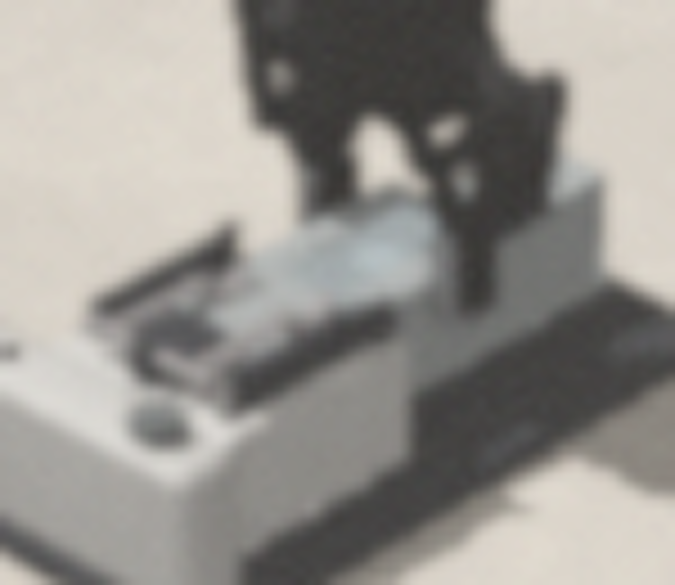

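View pics/top11z.png

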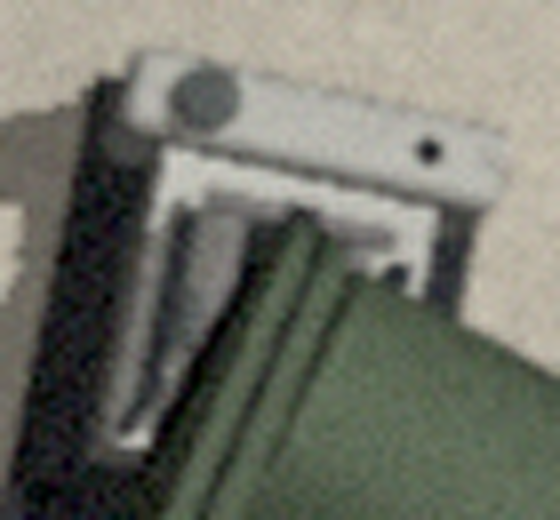

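{"op": "jog_arm", "data": {
  "plan": [
    [-1,0,0.04,0,0,0,0],
    [-1,0,0,0,0,0,0],
    [-1,0,0,0,0,0,0]
  ]
}}

```text
t: 14.43
eef_pos: [0.5189, -0.1938, 0.0397]
ee_rot: [0.559, 0.434, -0.558, 0.434]
wrist_force: [2.4, -0.1, -1.1]
width: 0.648
```

```bash
python3 -c "
from cell import *
s=get_state();print(s['wrist_force'],s['wrist_torque'])"
```

```text
[ 2.4452419  -0.14127374 -1.08847976] [-0.08053631 -0.25852297 -0.02046185]
```

{"op": "jog_arm", "data": {
  "plan": [
    [-1,0,0.04,0,0,0,0],
    [-1,0,0,0,0,0,0],
    [-1,0,0,0,0,0,0]
  ]
}}

```text
t: 14.68
eef_pos: [0.5193, -0.1938, 0.0397]
ee_rot: [-0.558, -0.434, 0.558, -0.434]
wrist_force: [-0.6, -1.0, 2.1]
width: 0.652
```

```bash
python3 -c "
from cell import *
s=get_state();print(s['wrist_force'],s['wrist_torque'])"
```

```text
[-0.62701063 -0.9743135   2.06886594] [-0.01364436 -0.00884116  0.02017473]
```

{"op": "jog_arm", "data": {
  "plan": [
    [-1,0,0.03,0,0,0,0],
    [-1,0,0,0,0,0,0],
    [-1,0,0,0,0,0,0]
  ]
}}

```text
t: 14.93
eef_pos: [0.5197, -0.1939, 0.0397]
ee_rot: [-0.558, -0.434, 0.558, -0.434]
wrist_force: [-1.9, 0.1, 3.1]
width: 0.644
```

```bash
python3 -c "
from cell import *
s=get_state();print(s['wrist_force'],s['wrist_torque'])"
```

```text
[-1.92823673  0.08321523  3.13391781] [0.02688706 0.26385006 0.0011458 ]
```

{"op": "jog_arm", "data": {
  "plan": [
    [-1,0,0.03,0,0,0,0],
    [-1,0,0,0,0,0,0],
    [-1,0,0,0,0,0,0]
  ]
}}

```text
t: 15.18
eef_pos: [0.5207, -0.1941, 0.0397]
ee_rot: [-0.558, -0.434, 0.558, -0.434]
wrist_force: [-1.1, 0.4, 4.8]
width: 0.651
```

```bash
python3 -c "
from cell import *
s=get_state();print(s['wrist_force'],s['wrist_torque'])"
```

```text
[-1.11628651  0.44710417  4.8374092 ] [0.10884411 0.34690851 0.00422437]
```

{"op": "jog_arm", "data": {
  "plan": [
    [-1,0,0.03,0,0,0,0],
    [-1,0,0,0,0,0,0],
    [-1,0,0,0,0,0,0]
  ]
}}

```text
t: 15.43
eef_pos: [0.5209, -0.1942, 0.0397]
ee_rot: [-0.558, -0.434, 0.558, -0.434]
wrist_force: [-3.0, 1.2, 7.2]
width: 0.651
```

```bash
python3 -c "
from cell import *
s=get_state();print(s['wrist_force'],s['wrist_torque'])"
```

```text
[-3.00896692  1.22991408  7.16202523] [ 0.08451706  0.45806461 -0.03539025]
```

{"op": "jog_arm", "data": {
  "plan": [
    [-1,-0.02,0.03,0,0,0,0],
    [-1,0,0,0,0,0,0],
    [-1,0,0,0,0,0,0]
  ]
}}

```text
t: 15.68
eef_pos: [0.521, -0.1942, 0.0397]
ee_rot: [-0.558, -0.435, 0.559, -0.433]
wrist_force: [-3.9, 0.6, 5.3]
width: 0.648
```

```bash
python3 -c "
from cell import *
s=get_state();print(s['wrist_force'],s['wrist_torque'])"
```

```text
[-3.93547126  0.55289679  5.28359413] [ 0.08158314  0.67040994 -0.02986385]
```

{"op": "jog_arm", "data": {
  "plan": [
    [-1,0,0.03,0,0,0,0],
    [-1,0,0,0,0,0,0],
    [-1,0,0,0,0,0,0]
  ]
}}

```text
t: 15.93
eef_pos: [0.521, -0.1941, 0.0397]
ee_rot: [-0.557, -0.435, 0.559, -0.433]
wrist_force: [-6.6, 1.6, 7.7]
width: 0.648
```

```bash
python3 -c "
from cell import *
s=get_state();print(s['wrist_force'],s['wrist_torque'])"
```

```text
[-6.57470748  1.61502789  7.65180679] [ 0.11156394  0.98282682 -0.08148343]
```

The carrier is at the rigid stop: the force rises to 6.6 N with no motion. I'll relieve the push, then release.

{"op": "jog_arm", "data": {
  "plan": [
    [-1,-0.02,-0.04,0,0,0,0],
    [-1,0,-0.02,0,0,0,0],
    [-1,0,0,0,0,0,0]
  ]
}}

```text
t: 16.18
eef_pos: [0.521, -0.194, 0.0398]
ee_rot: [-0.558, -0.434, 0.558, -0.434]
wrist_force: [-1.2, -0.1, -0.6]
width: 0.648
```

```bash
python3 -c "
from cell import *
s=get_state();print(s['wrist_force'],s['wrist_torque'])"
```

```text
[-1.22894423 -0.11562405 -0.59157253] [-0.0566643   0.20276469 -0.11471951]
```

{"op": "jog_arm", "data": {
  "plan": [
    [0.6,0,0,0,0,0,0],
    [0.8,0,0,0,0,0,0],
    [1,0,0,0,0,0,0],
    [1,0,0,0,0,0,0],
    [1,0,0,0,0,0,0],
    [1,0,0,0,0,0,0]
  ]
}}

```text
t: 16.68
eef_pos: [0.5216, -0.1944, 0.0406]
ee_rot: [0.558, 0.434, -0.558, 0.434]
wrist_force: [-0.1, -0.5, -0.2]
width: 1.006
```

{"op": "jog_arm", "data": {
  "plan": [
    [1,-0.3,0,0,0,0,0],
    [1,-0.6,0,0,0,0,0],
    [1,-0.9,0,0,0,0,0],
    [1,-1,0,0,0,0,0],
    [1,-1,0,0,0,0,0],
    [1,-1,-0.8,0,0,0,0],
    [1,-1,-1,0,0,0,0],
    [1,0,-1,0.5,0,0,0],
    [1,0,-0.5,1,0,0,0],
    [1,0,0,1,0,0,0],
    [1,0,0,1,0,0,0],
    [1,0,0,1,0,0,0]
  ]
}}

```text
t: 17.68
eef_pos: [0.4133, -0.2839, 0.1866]
ee_rot: [0.558, 0.433, -0.558, 0.435]
wrist_force: [1.5, -0.1, -0.4]
width: 1.005
```

{"op": "jog_arm", "data": {
  "plan": [
    [1,0,0,1,0,0,0],
    [1,0,0,1,0,0,0],
    [1,0,0,1,0,0,0],
    [1,0,0,1,0,0,0],
    [1,0,0,1,0,0,0],
    [1,0,0,0.5,0,0,0],
    [1,0,0,0,0,0,0],
    [1,0,0,0,0,0,0]
  ]
}}

```text
t: 18.35
eef_pos: [0.3798, -0.4159, 0.1856]
ee_rot: [0.559, 0.434, -0.558, 0.433]
wrist_force: [0.3, 1.3, -0.6]
width: 0.999
```

```bash
python3 - <<'E'
from h import *
c=read_camera("scene");im=c["image"].copy();cv2.imwrite('pics/s12full.png',im)
x,y,w,h=215,135,75,65
cv2.imwrite('pics/s12.png',cv2.resize(cv2.convertScaleAbs(im[y:y+h,x:x+w],alpha=1.4),None,fx=9,fy=9,interpolation=cv2.INTER_CUBIC))
t=read_camera("top")["image"];cv2.imwrite('pics/top12.png',t)
cv2.imwrite('pics/top12z.png',cv2.resize(cv2.convertScaleAbs(t[200:300,320:400],alpha=1.6),None,fx=6,fy=6,interpolation=cv2.INTER_CUBIC))
E
```

```text
(no output)
```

View pics/s12.png

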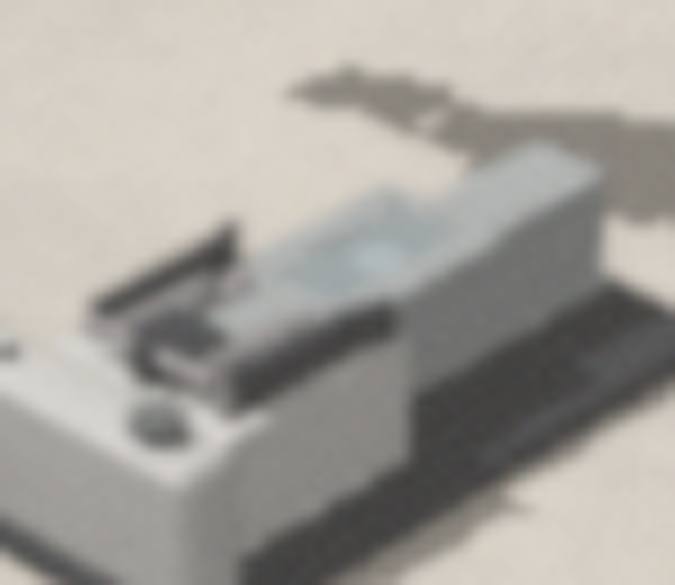

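View pics/top12z.png

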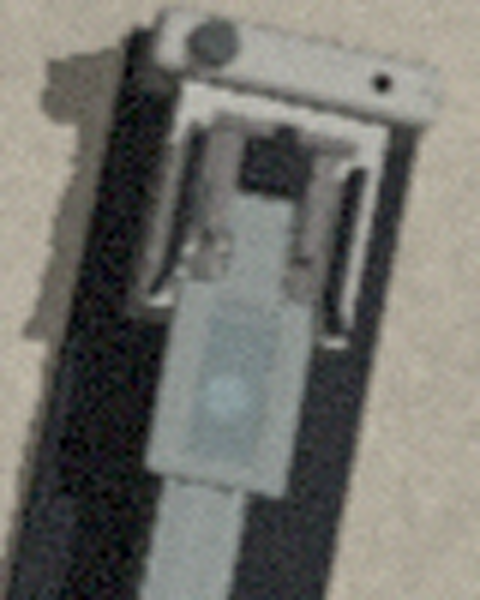

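View pics/top12.png

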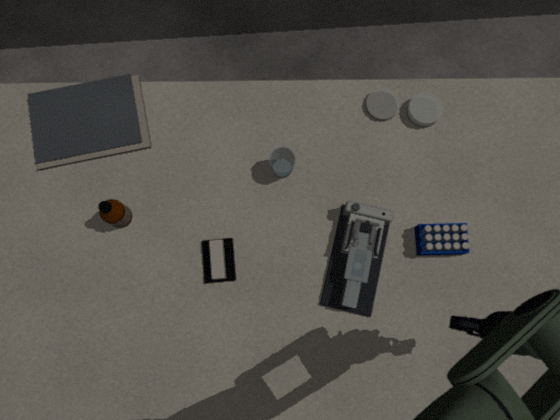

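```bash
python3 - <<'E'
from h import *
a=cv2.imread('pics/top0.png');b=cv2.imread('pics/top12.png')
f=lambda i:cv2.resize(cv2.convertScaleAbs(i[215:262,335:395],alpha=1.6),None,fx=6.5,fy=6.5,interpolation=cv2.INTER_CUBIC)
cv2.imwrite('pics/cmp.png',np.hstack([f(a),f(b)]))
a=cv2.imread('pics/scene0.png');b=cv2.imread('pics/s12full.png')
f=lambda i:cv2.resize(cv2.convertScaleAbs(i[155:185,222:262],alpha=1.4),None,fx=9.5,fy=9.5,interpolation=cv2.INTER_CUBIC)
cv2.imwrite('pics/cmps.png',np.hstack([f(a),f(cv2.imread('pics/s10.png')[::9,::9] if 0 else b)]))
c=read_camera("top");y=np.radians(-14.25);e=np.array([np.cos(y),np.sin(y)]);n=np.array([-e[1],e[0]]);org=np.array([.5292,-.1962])
for p in [(145,468),(287,497)]:
    q=onz(c,320+(p[0]+.5)/6-.5,200+(p[1]+.5)/6-.5,.065)[:2]-org;print((q@e*1e3).round(1),(q@n*1e3).round(1))
E
```

```text
-36.3 25.9
-34.3 -31.8
```

View pics/cmp.png

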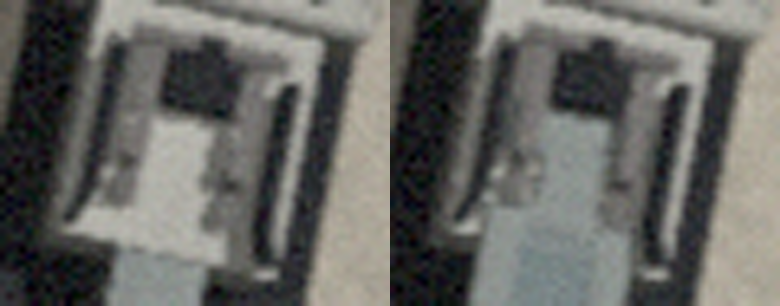

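View pics/cmps.png

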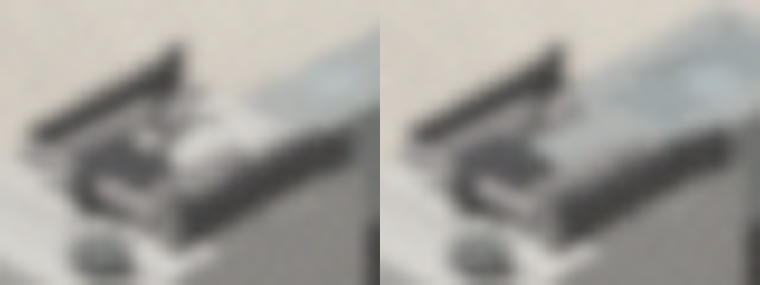

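```bash
python3 - <<'E'
from h import *
a=cv2.imread('pics/top0.png').astype(int);b=cv2.imread('pics/top12.png').astype(int)
for n,(x0,x1,y0,y1) in dict(bottle=(95,135,195,232),beaker=(265,300,145,182),rack=(410,475,215,262),bg=(150,190,100,140)).items():
    print(n,np.abs(a-b)[y0:y1,x0:x1].mean().round(2))
print(get_state()["t"],get_state()["wrist_force"]);print(finish_job())
E
```

```text
bottle 3.55
beaker 2.85
rack 3.29
bg 2.69
18.5 [0.28614984 0.4662304  0.80669773]
the job is handed in; nothing more can be done
None
```

The carrier is seated in the imager against its rigid stop, and the force trace and last pictures indicate both clips dropped into the notches. I gripped it by its long edges about 32 mm behind its middle, laid it on the deck and slid it in. I released it, moved the arm clear and handed in at 18.5 s.

**Force while sliding in:**
- The load from the clips first reversed, with a forward pull of about 2.4 N, then faded. That is how a snap should feel.
- The push then rose to about 6.8 N with no further travel, which is the rigid stop. That is well under 25 N. I backed off before opening the fingers.

**Last pictures:**
- Both clips appear at the same pixels as at the start, so they look down. At 2 to 3.5 mm per pixel this is weaker evidence than the force trace.
- The crossbar sits against the stop block. The measured rear edge puts the front edge at about 84.7 mm along the stage, against 83.4 mm from the arm's own position.
- The bottle, beaker and rack show no change beyond image noise.

**Disagreements:**
- The scene camera read about 5 mm off in y compared with the top camera and the robot. I used the top camera for positions.
- Because the arm blocked the top view while sliding, and the scene view was too coarse, I did not see the clips lift. I inferred the ride-up from the forces and torques.

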